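# Turn over the washed cups, read the stamp and sort them

## Task

The two washed square cups standing mouth up on the worktop look alike, but the stamp under the base, a ring or a bar, tells which set each belongs to. Turn each cup over, read its stamp and leave it mouth down beside the standing cup of its own set: the ring-stamped cup flat on the ribbed draining mat, the bar-stamped cup flat on the round guest tray. Do not drop the cups, and leave the two standing cups, the salt pot and the teaspoon where they are.

Things in the scene. Friction and masses are not known exactly. Their poses are not given: they have to be found in the camera images.
- cup_ring: white stoneware square cup, 52 x 52 mm outside, 66 mm tall, 4 mm walls, about 160 g, mouth up at the start. Origin: centre of the underside of its base; own z runs from base to mouth (down once turned over); own x, y are square to its flat sides. Stands steadily on any side, base or mouth. Underside of the base: a dark stamped ring 38 mm across. Takes either start place.
- cup_bar: the same cup in every size, origin and axes (52 x 52 x 66 mm), but the underside of its base is stamped with a dark bar 38 x 10 mm. Takes the other start place.
- mat: dark ribbed rubber draining mat, rectangle 240 mm (own x) x 170 mm (own y), 5 mm thick, fixed on the worktop left or right of the cups. Origin: centre of its underside; z up. mat_cup stands at about +60 mm on its own x axis; the half towards -x is free (middle of the free part: x -50 mm, y 0).
- tray: round wooden tray fixed on the worktop, on the other side from the mat: 260 mm over the rim, rim 16 mm high, flat inner floor 228 mm across and 7 mm above the worktop. Origin: centre of its underside; z up. tray_cup stands at about +60 mm on its own x axis; the half towards -x is free (middle of the free part: x -45 mm, y 0).
- mat_cup: identical cup of the ring set already standing mouth down on the mat, loose, its ring stamp showing on top. Origin: centre of its mouth, which is underneath. Leave it.
- tray_cup: identical cup of the bar set already standing mouth down on the tray, loose, its bar stamp showing on top. Origin: centre of its mouth, which is underneath. Leave it.
- salt_pot: low round terracotta salt pot with a wooden lid and knob, 66 mm across, 51 mm tall, loose, standing near the robot between the two start places. Origin: centre of its underside. Leave it.
- teaspoon: steel spoon 140 mm long lying crosswise beyond the cups, about 10 mm tall, loose. Origin: under its middle, on the worktop; own x along it, towards the bowl. Leave it.
Things that resemble listed ones, but are neither listed nor needed, are in the scene too. Leave any blue or turquoise look-alike of the cup_bar alone.

How it is judged (in metres and radians):
At the end, for the whole second after the job is handed in: Both cups are mouth down (within 0.08 rad), released and at rest: the ring-stamped cup flat on the mat with its centre at least 20 mm inside the mat's edges, the bar-stamped cup flat on the tray's floor with its centre within 90 mm of the tray's centre (angle between each of cup_ring, cup_bar's own z axis and vertical above 3.06 rad and x of cup_ring in the frame of mat between -0.1 and 0.1 m and y of cup_ring in the frame of mat between -0.065 and 0.065 m and z of cup_ring in the frame of mat between 0.067 and 0.075 m and horizontal distance between cup_bar and tray below 0.09 m and z of cup_bar in the frame of tray between 0.069 and 0.077 m and linear speed of each of cup_ring, cup_bar below 0.02 m/s); the robot touches nothing.
It fails at once if a cup is dropped: it moves faster than 0.8 m/s with no finger on it (a fall of about 3 cm) ((linear speed of cup_ring above 0.8 m/s and contact force between cup_ring and the fingers below 0.05 N) or (linear speed of cup_bar above 0.8 m/s and contact force between cup_bar and the fingers below 0.05 N)).
It fails at once if a cup already standing on the mat or tray, the salt pot or the teaspoon is moved more than 25 mm (distance of any of mat_cup, tray_cup, salt_pot, teaspoon from where it was at the start of the episode above 0.025 m).
It also fails if it takes over 72 s, if anything falls off the work surface, if the arm or the gripper's body presses on something with over 40 N, if the wrist force passes 120 N, or if a joint passes its speed limit or range.

## Robot

A 7-joint arm with a two-finger parallel gripper is mounted at the origin on the work surface. World frame = base frame: x ahead of the robot, y to its left, z up, the work surface at z = 0. Lengths are in mm, angles in rad, forces in N, time in s.
With the tool pointing down it reaches from about 400 to 875 mm from the base axis. Payload 4.4 kg.
Tool frame: the origin (TCP) lies at the very end of the fingers, on their centre line; the grasp point (between the pads) lies 19 mm behind it; z points along the fingers, y is the line along which they close (so a half turn about z gives the same grasp; the last joint's range is limited). The gripper opens to 85 mm and grips with 20 to 120 N. Pads are 22 mm wide; open, the fingers measure 114 mm over their backs; the gripper's body (76 mm by 85 mm) begins 54 mm behind the grasp point. The pads swing forward as they close: fully open they stand 13 mm farther back than shut.
Start: joints at [1.22, 0.628, 0.038, 1.517, -0.027, 0.996, -0.02], TCP at [182.655, -623.823, 231.313] pointing down, gripper open.
Joint ranges: [-3.06, 3.06], [-0.37, 2.12], [-1.25, 1.32], [0.18, 2.47], [-1.1, 4.24], [0.23, 1.98], [-2.94, 2.94]. Speed limits (rad/s): [2.57, 2.57, 3.14, 3.14, 3.14, 3.14, 3.14].

## Interface

Orientations are given as [roll, pitch, yaw] about the fixed x, y, z axes, in that order (R = Rz(yaw) Ry(pitch) Rx(roll)).
In Python, from cell import read_state, get_image, camera_info, finish_job gives the robot as it stands.
- The arm moves only by the tool play_rows, never from a script. Its argument "deltas" is one flat list of numbers, 7 for each row, row after row: the shift along the tool's x, y, z in mm, then the turn, a rotation vector about the tool's x, y, z in rad, then the opening, from 0 (shut) to 1 (fully open). In form: [dx, dy, dz, ax, ay, az, grip, dx, dy, dz, ax, ay, az, grip, ...]. A call has 1 to 10 rows; each row is the pose to reach, as a shift and turn from the pose commanded when the call began, along the tool's axes at that moment; what a row does not reach only later rows make up. A row lasts 1/8 s, in which the tool goes at most 62.5 mm and 10.7 degrees, less where a joint would pass 70% of its speed; a pose out of reach is approached as far as the arm can. A call with a gripper value outside its range is refused whole. The fingers move at their own pace and stop on an object; the grip force is fixed at half the most. Time passes only in rows, so rows that repeat a pose let the fingers close. It gives the time, the measured TCP pose, the force, the opening and the grip force at its end, in the units of the state.
- read_state(): the state, without advancing time (a new reading comes with each control period).
- get_image(name): name is "scene" or "top" or "wrist"; returns the picture (400x640x3 uint8, red, green, blue); there is no depth.
- camera_info(name): a dict with "fx", "fy", "cx", "cy" (pixels), "distortion" ([k1, k2, p1, p2, k3] as OpenCV has them; the pictures are not rectified), "T" (4x4, takes a point from camera to world coordinates). Camera axes: x right, y down, z forward; pixel columns grow to the right and rows downward; lengths in mm; the calibration is good to about 2 mm. A picture is of the moment at which its call begins: read the wrist's pose just before it. camera_info takes no time and is no camera call; for the wrist camera it gives the pose at the moment of the call.
- finish_job(): hands the job in; it is judged then, once.
The state is a dict: "clock": time; "qpos": joint angles; "qd": joint speeds; "tau": joint torques, N m; "eef_pos": TCP position; "tool_rot": TCP orientation; "force": force on the tool from outside, world axes, zero at the start; "torque": the same for the moment, N m; "width": finger opening in mm; "gripper_force": force on a finger pad.
Only numpy, scipy, OpenCV 4.12 (cv2) and the standard library are available. Lean on these libraries where they do the work, as an engineer would, in place of code of your own. Each camera call takes 0.05 s, during which the arm holds its last target. There are 200 camera calls.

## Working session

There is one attempt and no reset: what is moved stays moved. The work goes in short steps, Python scripts to look and compute and a tool call to move; the robot and the scene stay as the last step left them, time stands still between calls to the robot, and variables do not carry over. Pictures are saved under pics/ and viewed, at most 10 in all, crops included, and the job is handed in when it is done.

Besides the shell and the picture viewer there is one more tool, called after "Request:" as name(argument=value, ...), one argument or row to a line, values as JSON. play_rows: Moves the arm, as the interface text tells. Its arguments: {"type":"object","properties":{"deltas":{"type":"array"}},"required":["deltas"]}

```bash
mkdir -p pics; ls
python3 - <<'E'
from cell import *
import cv2,numpy as np
s=read_state();print(s)
for n in ("scene","top"):
    im=get_image(n);cv2.imwrite(f"pics/{n}0.png",im[...,::-1]);c=camera_info(n);print(n,c)
E
```

```text
pics
{'clock': 0.0, 'qpos': array([ 1.22020167,  0.62934648,  0.03846389,  1.51839819, -0.02698467,
        0.99625747, -0.02000689]), 'qd': array([ 9.15092135e-05, -6.84907773e-06, -1.65966149e-04, -6.58588466e-04,
        7.22152006e-04, -1.13537878e-03, -2.28708356e-03]), 'tau': array([ 9.71547706e-05, -5.63389850e+01,  1.22619320e+00, -1.93437320e+01,
        1.10015788e-02,  1.04778731e-02,  1.80682298e-05]), 'eef_pos': array([ 182.45851578, -623.21219857,  230.37958945]), 'tool_rot': array([-3.13970245e+00,  5.11489604e-05,  2.84777734e-01]), 'force': array([ 0.65638527, -0.6571229 ,  0.35258127]), 'torque': array([-0.01948054,  0.02930057,  0.0672019 ]), 'gripper_force': 0.0, 'width': 85.78300131865294}
scene {'fx': 445.6197183600118, 'fy': 445.6197183600118, 'cx': 319.62520539024206, 'cy': 196.77865157933726, 'distortion': array([-0.0827757,  0.       ,  0.       ,  0.       ,  0.       ]), 'T': array([[ 8.74638369e-01,  4.19861347e-01, -2.42330710e-01,
         7.74181637e+02],
       [ 4.84710637e-01, -7.65622061e-01,  4.22940253e-01,
        -3.96881672e+02],
       [-7.95747347e-03, -4.87380046e-01, -8.73153692e-01,
         8.51544459e+02],
       [ 0.00000000e+00,  0.00000000e+00,  0.00000000e+00,
         1.00000000e+00]])}
top {'fx': 515.8746248691294, 'fy': 515.8746248691294, 'cx': 318.38489473763264, 'cy': 201.9316008812015, 'distortion': array([-0.15626552,  0.        ,  0.        ,  0.        ,  0.        ]), 'T': array([[ 1.86288090e-02, -9.98798895e-01,  4.53181520e-02,
         4.76940993e+02],
       [-9.99763230e-01, -1.91182676e-02, -1.03911188e-02,
         1.68979185e+01],
       [ 1.12450425e-02, -4.51138479e-02, -9.98918560e-01,
         1.23527114e+03],
       [ 0.00000000e+00,  0.00000000e+00,  0.00000000e+00,
         1.00000000e+00]])}
```

View pics/top0.png

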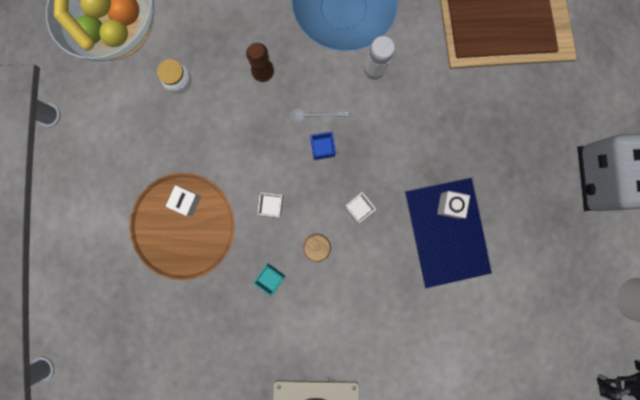

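View pics/scene0.png

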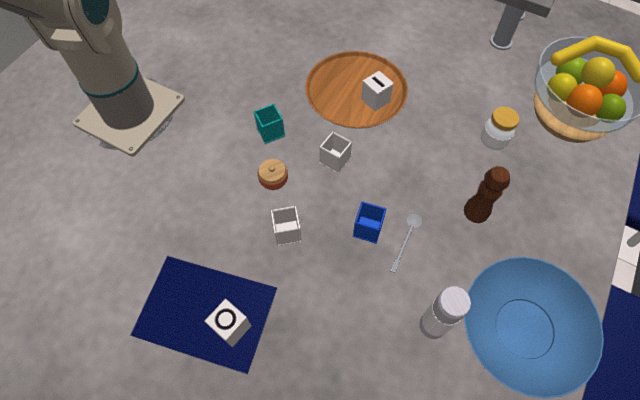

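The blue cup (322,146) and the teal cup (269,279) are look-alikes. The white mouth-up cups at (270,205) and (360,207) fit the description. The ring cup at (456,205) stands on the mat and the bar cup at (182,201) stands on the tray. I'll confirm the white pair in a crop and compute positions.

```bash
cat > h.py <<'E'
import numpy as np,cv2
from cell import *
from scipy.spatial.transform import Rotation as R
def px2w(n,uv,z):
    c=camera_info(n);K=np.array([[c['fx'],0,c['cx']],[0,c['fy'],c['cy']],[0,0,1]])
    p=cv2.undistortPoints(np.array(uv,float).reshape(-1,1,2),K,c['distortion']).reshape(-1,2)
    d=np.c_[p,np.ones(len(p))]@c['T'][:3,:3].T;o=c['T'][:3,3]
    return o+d*((z-o[2])/d[:,2])[:,None]
E
python3 - <<'E'
from h import *
im=cv2.imread('pics/top0.png')
cv2.imwrite('pics/c1.png',cv2.resize(im[180:235,245:385],None,fx=5.6,fy=5.6,interpolation=cv2.INTER_CUBIC))
print(px2w('top',[(405,191),(472,179),(492,273),(426,287)],5).round())
print('matcup',px2w('top',[(457,205)],71).round(),'traycup',px2w('top',[(181.5,201)],73).round())
print('tray',px2w('top',[(130,226),(235,226),(182,173),(182,279)],16).round())
print('pot',px2w('top',[(317,246)],51).round(),'teal',px2w('top',[(269,280)],40).round(),'blue',px2w('top',[(322,146)],60).round(),'spoon',px2w('top',[(297,116),(350,114)],5).round())
E
```

```text
[[ 563. -204.    5.]
 [ 596. -369.    5.]
 [ 368. -422.    5.]
 [ 333. -258.    5.]]
matcup [[ 529. -313.   71.]] traycup [[526. 316.  73.]]
tray [[466. 456.  16.]
 [471. 201.  16.]
 [595. 332.  16.]
 [343. 325.  16.]]
pot [[430.   6.  51.]] teal [[348. 115.  40.]] blue [[659.  -1.  60.]] spoon [[740.  60.   5.]
 [747. -68.   5.]]
```

View pics/c1.png

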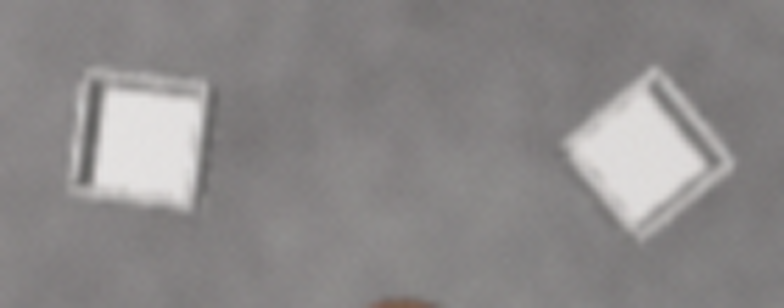

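The crop shows two white, empty, mouth-up cups, the pair described. The left cup's mouth corners are (88,67), (212,82), (195,212) and (70,192). The right cup's are (655,65), (737,162), (640,241) and (562,145).

Run:
```python
from h import *
for n,c in (('A',[(88,67),(212,82),(195,212),(70,192)]),('B',[(655,65),(737,162),(640,241),(562,145)])):
    uv=[((x+.5)/5.6-.5+245,(y+.5)/5.6-.5+180) for x,y in c]
    w=px2w('top',uv,66);print(n,w.round(1)[:,:2].tolist(),w.mean(0).round(1))
    e=np.roll(w,-1,0)-w;print(np.linalg.norm(e,axis=1).round(1),np.degrees(np.arctan2(e[:,1],e[:,0])).round(1))
s=read_state();print(R.from_euler('xyz',s['tool_rot']).as_matrix().round(3))
```

```text
A [[551.1, 137.2], [545.9, 86.7], [493.1, 92.4], [500.2, 143.3]] [522.6 114.9  66. ]
[50.8 53.1 51.4 51.2] [-95.8 173.8  82.1  -6.9]
B [[556.3, -93.0], [517.5, -127.1], [484.7, -88.0], [523.1, -55.7]] [520.4 -91.   66. ]
[51.6 51.  50.1 50. ] [-138.8  130.    40.1  -48.3]
[[ 0.96   0.281 -0.001]
 [ 0.281 -0.96   0.002]
 [-0.    -0.002 -1.   ]]
```

```bash
cat >> h.py <<'E'
import json
def frame(ndeg,lean):
    """tool y along world azimuth ndeg, tool down then turned by lean about that axis (lean>0: points left-down)"""
    a=np.radians(ndeg);n=np.array([np.cos(a),np.sin(a),0]);z=np.array([0,0,-1.])
    return R.from_rotvec(n*np.radians(lean))*R.from_matrix(np.c_[np.cross(n,z),n,z])
def tcp(G,r): return np.array(G,float)+19*r.as_matrix()[:,2]
def load(): d=json.load(open('cmd.json'));return np.array(d['p']),R.from_quat(d['q'])
def save(p,r): json.dump(dict(p=list(map(float,p)),q=r.as_quat().tolist()),open('cmd.json','w'))
def plan(wps):
    """wps: (TCP, rot) from the commanded pose; prints one delta each and stores the last as commanded"""
    p0,r0=load()
    for p,r in wps:
        d=r0.inv().apply(np.array(p)-p0).round(1);v=(r0.inv()*r).as_rotvec().round(3)
        print(*d,*v,' mm %.0f deg %.0f'%(np.linalg.norm(d),np.degrees(np.linalg.norm(v))))
    save(p0+r0.apply(d),r0*R.from_rotvec(v))
def st():
    s=read_state();p,r=load();rm=R.from_euler('xyz',s['tool_rot'])
    print('t',s['clock'],'q',s['qpos'].round(2),'p',s['eef_pos'].round(1),'err',(s['eef_pos']-p).round(1),'deg',np.degrees((r.inv()*rm).magnitude()).round(1),'w',s['width'].round(1),'gf',s['gripper_force'],'F',s['force'].round(1))
E
python3 - <<'E'
from h import *
save([182.655,-623.823,231.313],R.from_euler('xyz',read_state()['tool_rot']))
r=frame(-6.7,45);g=tcp([522.1,111,36],r);z=r.as_matrix()[:,2]
plan([(g-z*200,r)])
plan([(g,r)])
E
```

```text
482.2 -491.9 68.2 0.456 0.691 -1.106  mm 692 deg 79
0.1 -0.1 200.0 0.0 0.0 -0.0  mm 200 deg 0
```

Request:
play_rows(
  deltas=[482.2,-491.9,68.2,0.456,0.691,-1.106,1,482.2,-491.9,68.2,0.456,0.691,-1.106,1,482.2,-491.9,68.2,0.456,0.691,-1.106,1,482.2,-491.9,68.2,0.456,0.691,-1.106,1,482.2,-491.9,68.2,0.456,0.691,-1.106,1,482.2,-491.9,68.2,0.456,0.691,-1.106,1,482.2,-491.9,68.2,0.456,0.691,-1.106,1,482.2,-491.9,68.2,0.456,0.691,-1.106,1,482.2,-491.9,68.2,0.456,0.691,-1.106,1,482.2,-491.9,68.2,0.456,0.691,-1.106,1],
)

```text
clock: 1.35
eef_pos: [476.6, -73.9, 169.1]
tool_rot: [3.141, -0.784, 1.453]
force: [0.1, -0.3, 0.2]
width: 85.6
gripper_force: 0.0
```

Run:
```python
from h import *
st();s=read_state();p,r=load();z=r.as_matrix()[:,2];g=p.copy();print(s['eef_pos'],s['qd'].round(2))
save(s['eef_pos'],R.from_euler('xyz',s['tool_rot']))
plan([(g-z*200,r),(g-z*60,r)])
```

```text
Traceback (most recent call last):
  File "h.py", line 26, in st
    print('t',s['clock'],'q',s['qpos'].round(2),'p',s['eef_pos'].round(1),'err',(s['eef_pos']-p).round(1),'deg',np.degrees((r.inv()*rm).magnitude()).round(1),'w',s['width'].round(1),'gf',s['gripper_force'],'F',s['force'].round(1))
                                                                                                                                                                  ^^^^^^^^^^^^^^^^
AttributeError: 'float' object has no attribute 'round'
```

```bash
sed -i "s/s\['width'\].round(1)/round(s['width'],1)/" h.py
python3 - <<'E'
from h import *
st();s=read_state();p,r=load();z=r.as_matrix()[:,2];g=p.copy();print(s['qd'].round(2))
save(s['eef_pos'],R.from_euler('xyz',s['tool_rot']))
plan([(g-z*200,r),(g-z*60,r)])
E
```

```text
t 1.35 q [ 0.98  0.81 -0.65  1.92 -0.39  0.84  0.62] p [476.6 -73.9 169.1] err [ -47.1 -198.3  146.5] deg 0.1 w 85.6 gf 0.0 F [ 0.1 -0.3  0.2]
[-0.74  0.06 -0.22  0.26 -0.37 -0.8  -0.38]
39.7 23.4 46.7 0.001 0.002 -0.001  mm 66 deg 0
39.9 23.3 186.7 0.001 0.002 -0.001  mm 192 deg 0
```

Request:
play_rows(
  deltas=[39.7,23.4,46.7,0,0,0,1,39.7,23.4,46.7,0,0,0,1,39.9,23.3,186.7,0.001,0.002,-0.001,1,39.9,23.3,186.7,0.001,0.002,-0.001,1,39.9,23.3,186.7,0.001,0.002,-0.001,1,39.9,23.3,186.7,0.001,0.002,-0.001,1],
)

```text
clock: 2.1
eef_pos: [517.5, 80.7, 65.1]
tool_rot: [-3.141, -0.786, 1.455]
force: [0.5, -0.5, 0.7]
width: 85.6
gripper_force: 0.0
```

Run:
```python
from h import *
st();print(read_state()['qd'].round(2))
im=get_image('wrist');cv2.imwrite('pics/w1.png',im[...,::-1]);st()
r=frame(-6.7,45);plan([(tcp([522.1,111,36],r),r)])
```

```text
t 2.1 q [ 0.73  1.02 -0.71  2.02 -0.49  0.41  0.61] p [517.5  80.7  65.1] err [-1.2 -1.6  0. ] deg 0.1 w 85.6 gf 0.0 F [ 0.5 -0.5  0.7]
[ 0.03 -0.04  0.01 -0.02  0.    0.01 -0.  ]
t 2.15 q [ 0.73  1.01 -0.71  2.02 -0.49  0.41  0.61] p [518.2  79.6  65.6] err [-0.5 -2.7  0.6] deg 0.1 w 85.5 gf 0.0 F [0.8 0.1 0.1]
-0.1 -0.0 60.0 0.001 -0.0 0.0  mm 60 deg 0
```

View pics/w1.png

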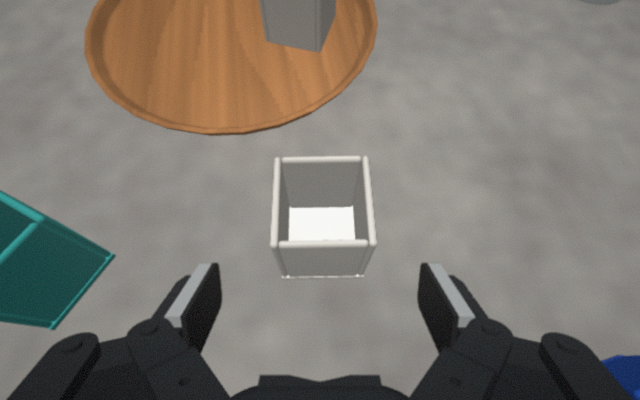

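The gripper is centred on the cup: the mouth spans columns 275–375, between the pads at 220 and 420. I'll go in and close.

Request:
play_rows(
  deltas=[0,0,30,0,0,0,1,0,0,60,0,0,0,1,0,0,60,0,0,0,1,0,0,60,0,0,0,0,0,0,60,0,0,0,0,0,0,60,0,0,0,0,0,0,60,0,0,0,0,0,0,60,0,0,0,0],
)

```text
clock: 3.15
eef_pos: [523.7, 121.5, 24.2]
tool_rot: [3.138, -0.785, 1.456]
force: [-0.5, -5.7, 7.3]
width: 51.6
gripper_force: 62.3
```

Run:
```python
from h import *
st()
r=frame(-6.7,45);r2=frame(-6.7,-45);G=np.array([522.1,111,36])
# lift, swing, come down lying: grasp point ends 30 above worktop
plan([(tcp(G+[0,0,100],r),r),(tcp(G+[0,0,100],r2),r2)])
plan([(tcp([G[0],G[1],34],r2),r2),(tcp([G[0],G[1],29],r2),r2)])
```

```text
t 3.15 q [ 0.66  1.11 -0.74  2.03 -0.51  0.27  0.63] p [523.7 121.5  24.2] err [ 0.  -2.8  1.6] deg 0.2 w 51.6 gf 62.29711890220642 F [-0.5 -5.7  7.3]
70.8 -0.0 -70.7 -0.0 -0.0 0.0  mm 100 deg 0
51.8 -0.0 -89.7 -0.0 -1.571 0.001  mm 104 deg 90
72.1 -0.0 72.2 -0.0 -0.0 -0.0  mm 102 deg 0
75.7 -0.0 75.7 -0.0 -0.0 -0.0  mm 107 deg 0
```

Request:
play_rows(
  deltas=[70.8,0,-70.7,0,0,0,0,51.8,0,-89.7,0,-1.571,0.001,0,51.8,0,-89.7,0,-1.571,0.001,0,51.8,0,-89.7,0,-1.571,0.001,0,51.8,0,-89.7,0,-1.571,0.001,0,51.8,0,-89.7,0,-1.571,0.001,0,51.8,0,-89.7,0,-1.571,0.001,0,51.8,0,-89.7,0,-1.571,0.001,0,51.8,0,-89.7,0,-1.571,0.001,0,51.8,0,-89.7,0,-1.571,0.001,0],
)

```text
clock: 4.4
eef_pos: [519.6, 98.6, 123.5]
tool_rot: [3.138, 0.788, 1.454]
force: [-1.1, -0.7, -3.3]
width: 51.5
gripper_force: 63.0
```

Run:
```python
from h import *
st();r2=frame(-6.7,-45);save(tcp([522.1,111,136],r2),r2);st();print(read_state()['qd'].round(2))
```

```text
t 4.4 q [-0.92  0.97  0.55  1.67  0.21  1.06 -0.74] p [519.6  98.6 123.5] err [ -1.    0.9 108. ] deg 0.3 w 51.5 gf 63.0118203163147 F [-1.1 -0.7 -3.3]
t 4.4 q [-0.92  0.97  0.55  1.67  0.21  1.06 -0.74] p [519.6  98.6 123.5] err [-1.   0.9  0.9] deg 0.3 w 51.5 gf 63.0118203163147 F [-1.1 -0.7 -3.3]
[-0.54  0.8   0.38 -0.54  0.35  0.92 -0.48]
```

Request:
play_rows(
  deltas=[36,0,36,0,0,0,0,72.1,0,72.2,0,0,0,0,72.1,0,72.2,0,0,0,0,74,0,74,0,0,0,0,74,0,74,0,0,0,0],
)

```text
clock: 5.03
eef_pos: [519.5, 96.5, 19.0]
tool_rot: [3.14, 0.784, 1.452]
force: [-0.5, 0.3, -1.1]
width: 51.6
gripper_force: 63.7
```

Run:
```python
from h import *
r2=frame(-6.7,-45);save(tcp([522.1,111,136],r2)+r2.apply([74,0,74]),r2);st()
im=get_image('scene');cv2.imwrite('pics/s1.png',cv2.resize(im[80:230,240:440,::-1],None,fx=4,fy=4,interpolation=cv2.INTER_CUBIC))
```

```text
t 5.025 q [-0.89  1.13  0.51  1.67  0.18  0.93 -0.79] p [519.5  96.5  19. ] err [-1.  -1.1  1.1] deg 0.1 w 51.6 gf 63.67531657218933 F [-0.5  0.3 -1.1]
```

View pics/s1.png

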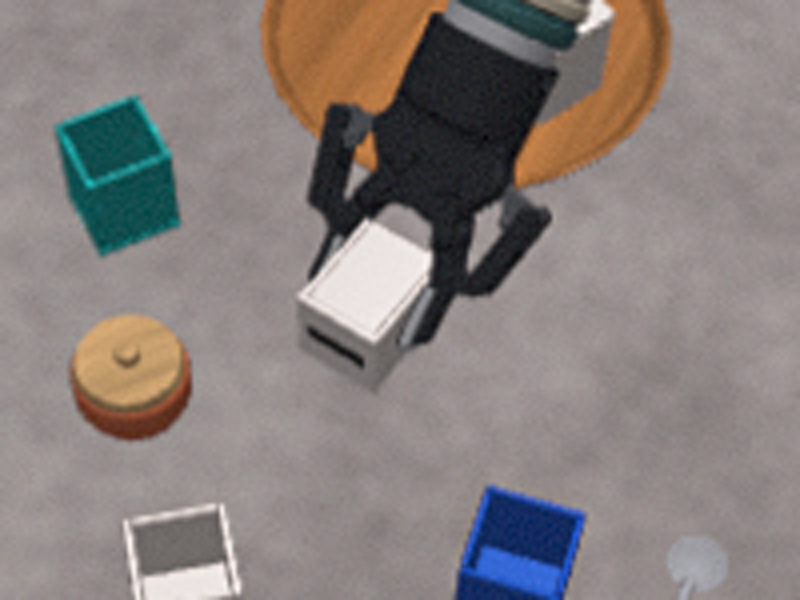

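The base facing the camera at about (335,345) in the crop shows a dark bar, so cup A is the bar cup and goes to the tray. I'll lower the last few millimetres.

Request:
play_rows(
  deltas=[1.4,0,1.4,0,0,0,0,2.8,0,2.8,0,0,0,0,2.8,0,2.8,0,0,0,0],
)

```text
clock: 5.45
eef_pos: [519.7, 96.7, 15.8]
tool_rot: [3.14, 0.786, 1.453]
force: [-0.3, 2.9, 4.2]
width: 51.5
gripper_force: 64.2
```

Run:
```python
from h import *
p,r2=load();p=p+r2.apply([2.8,0,2.8]);save(p,r2);z2=r2.as_matrix()[:,2]
plan([(p-z2*110,r2)])
r=frame(-6.7,45);G2=np.array([521,105,30]);z=r.as_matrix()[:,2]
plan([(tcp(G2,r)-z*110,r)])
plan([(tcp(G2,r),r)])
```

```text
-0.0 0.0 -110.0 0.0 0.0 0.0  mm 110 deg 0
-97.2 -0.4 93.5 0.0 1.571 0.0  mm 135 deg 90
0.0 0.0 110.0 0.0 -0.0 0.0  mm 110 deg 0
```

Request:
play_rows(
  deltas=[0,0,0,0,0,0,1,0,0,0,0,0,0,1,0,0,0,0,0,0,1,0,0,-50,0,0,0,1,0,0,-110,0,0,0,1,0,0,-110,0,0,0,1],
)

```text
clock: 6.2
eef_pos: [530.9, 178.6, 94.3]
tool_rot: [3.134, 0.778, 1.454]
force: [-0.2, -0.2, -1.0]
width: 85.4
gripper_force: 0.0
```

Request:
play_rows(
  deltas=[-97.2,-0.4,93.5,0,1.571,0,1,-97.2,-0.4,93.5,0,1.571,0,1,-97.2,-0.4,93.5,0,1.571,0,1,-97.2,-0.4,93.5,0,1.571,0,1,-97.2,-0.4,93.5,0,1.571,0,1,-97.2,-0.4,93.5,0,1.571,0,1,-97.2,-0.4,93.5,0,1.571,0,1,-97.2,-0.4,93.5,0,1.571,0,1,-97.2,-0.4,93.5,0,1.571,0,1,-97.2,-0.4,93.5,0,1.571,0,1],
)

```text
clock: 7.45
eef_pos: [510.5, 34.4, 90.5]
tool_rot: [-3.13, -0.788, 1.434]
force: [-0.6, -0.3, 0.7]
width: 85.5
gripper_force: 0.0
```

Run:
```python
from h import *
p,r=load();save(p-r.apply([0,0,110]),r);st();save(p,r)
cv2.imwrite('pics/w2.png',get_image('wrist')[...,::-1])
```

```text
t 7.45 q [ 0.82  0.97 -0.72  2.   -0.4   0.51  0.54] p [510.5  34.4  90.5] err [-2.9 -6.6 -3.9] deg 0.8 w 85.5 gf 0.0 F [-0.6 -0.3  0.7]
```

View pics/w2.png

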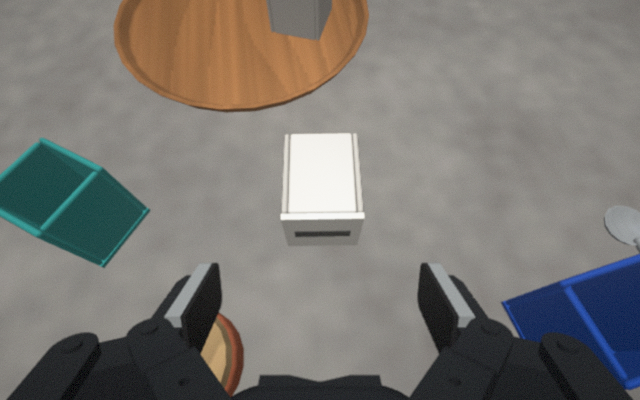

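The lying cup is centred between the pads, with its bar base (322,233) facing the gripper. I'll go in and grip.

Request:
play_rows(
  deltas=[0,0,50,0,0,0,1,0,0,110,0,0,0,1,0,0,110,0,0,0,1,0,0,110,0,0,0,1,0,0,110,0,0,0,0,0,0,110,0,0,0,0,0,0,110,0,0,0,0,0,0,110,0,0,0,0,0,0,110,0,0,0,0],
)

```text
clock: 8.62
eef_pos: [522.3, 116.1, 18.3]
tool_rot: [3.138, -0.785, 1.455]
force: [-1.2, -4.4, 7.9]
width: 51.5
gripper_force: 61.6
```

Run:
```python
from h import *
st();G2=np.array([521,105,30]);r=frame(-6.7,45);n=-6.7
r2=frame(n,-45)
# swing about raised point, then carry to tray free part (425,339); cup centre == grasp point there
plan([(tcp(G2+[0,0,100],r),r),(tcp([500,160,140],r2),r2)])
plan([(tcp([427,338,140],r2),r2)])
plan([(tcp([427,338,48],r2),r2)])
```

```text
t 8.625 q [ 0.68  1.13 -0.75  2.03 -0.43  0.27  0.56] p [522.3 116.1  18.3] err [-0.3 -2.2  1.7] deg 0.2 w 51.5 gf 61.59679412841797 F [-1.2 -4.4  7.9]
70.7 0.0 -70.6 0.0 -0.0 0.0  mm 100 deg 0
95.7 -27.3 -59.8 -0.0 -1.571 0.0  mm 116 deg 90
119.0 -93.2 -119.0 -0.0 0.0 0.0  mm 192 deg 0
65.0 -0.0 65.1 -0.0 0.0 0.0  mm 92 deg 0
```

Request:
play_rows(
  deltas=[70.7,0,-70.6,0,0,0,0,95.7,-27.3,-59.8,0,-1.571,0,0,95.7,-27.3,-59.8,0,-1.571,0,0,95.7,-27.3,-59.8,0,-1.571,0,0,95.7,-27.3,-59.8,0,-1.571,0,0,95.7,-27.3,-59.8,0,-1.571,0,0,95.7,-27.3,-59.8,0,-1.571,0,0,95.7,-27.3,-59.8,0,-1.571,0,0,95.7,-27.3,-59.8,0,-1.571,0,0,95.7,-27.3,-59.8,0,-1.571,0,0],
)

```text
clock: 9.88
eef_pos: [497.4, 147.0, 127.7]
tool_rot: [3.14, 0.738, 1.454]
force: [-0.2, -0.6, -2.7]
width: 51.3
gripper_force: 62.1
```

Request:
play_rows(
  deltas=[60,-47,-60,0,0,0,0,119,-93.2,-119,0,0,0,0,119,-93.2,-119,0,0,0,0,119,-93.2,-119,0,0,0,0,119,-93.2,-119,0,0,0,0,119,-93.2,-119,0,0,0,0],
)

```text
clock: 10.62
eef_pos: [425.1, 321.2, 136.2]
tool_rot: [3.142, 0.735, 1.451]
force: [0.6, 0.1, -1.7]
width: 51.8
gripper_force: 62.5
```

Run:
```python
from h import *
p,r=load();save(p-r.apply([65,0,65.1]),r);st();save(p,r)
```

```text
t 10.625 q [-1.16  0.98  0.45  1.45  0.06  1.37 -0.93] p [425.1 321.2 136.2] err [-0.4 -3.5  9.7] deg 2.9 w 51.8 gf 62.54694700241089 F [ 0.6  0.1 -1.7]
```

Run:
```python
from h import *
s=read_state();p,r=load();r2=frame(-6.7,-45)
save(s['eef_pos'],R.from_euler('xyz',s['tool_rot']))
plan([(tcp([427,338,60],r2),r2),(tcp([427,338,44],r2),r2)])
```

```text
62.7 -0.0 64.1 -0.002 -0.05 -0.002  mm 90 deg 3
73.5 -0.0 76.0 -0.002 -0.05 -0.002  mm 106 deg 3
```

Request:
play_rows(
  deltas=[32,0,33,-0.002,-0.05,-0.002,0,62.7,0,64.1,-0.002,-0.05,-0.002,0,62.7,0,64.1,-0.002,-0.05,-0.002,0,73.5,0,76,-0.002,-0.05,-0.002,0,73.5,0,76,-0.002,-0.05,-0.002,0,73.5,0,76,-0.002,-0.05,-0.002,0],
)

```text
clock: 11.38
eef_pos: [425.1, 327.2, 31.2]
tool_rot: [3.141, 0.783, 1.456]
force: [-0.1, 0.7, -1.6]
width: 51.1
gripper_force: 62.4
```

Run:
```python
from h import *
st();print(px2w('top',[(0,0)],0).shape)
cv2.imwrite('pics/s2.png',cv2.resize(get_image('scene')[20:170,270:470,::-1],None,fx=4,fy=4,interpolation=cv2.INTER_CUBIC))
```

```text
t 11.375 q [-1.15  1.16  0.42  1.4   0.04  1.3  -0.97] p [425.1 327.2  31.2] err [-0.4  2.5  0.7] deg 0.2 w 51.1 gf 62.37163424491882 F [-0.1  0.7 -1.6]
(1, 3)
```

View pics/s2.png

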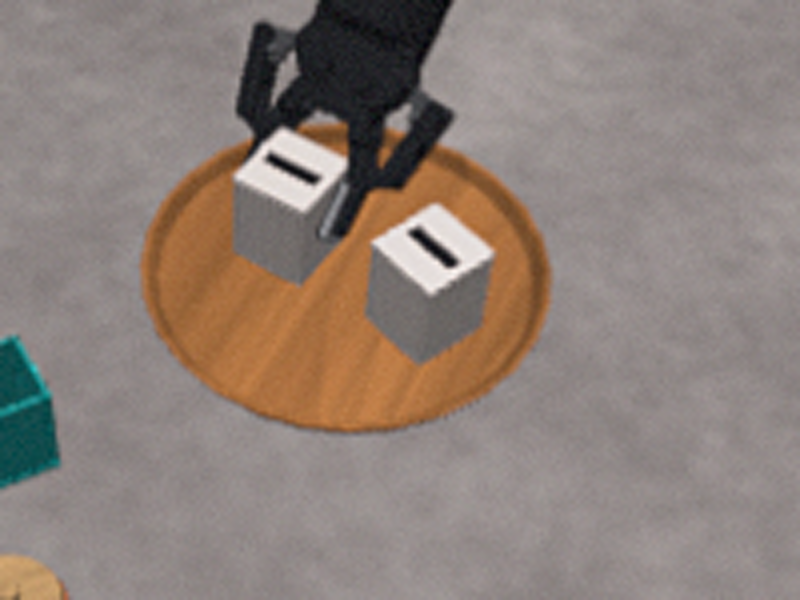

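The cup is mouth down over the free half of the tray, bar on top at (292,168), clear of tray_cup at (432,245). I'll lower to contact.

Request:
play_rows(
  deltas=[1.4,0,1.4,0,0,0,0,2.8,0,2.8,0,0,0,0,2.8,0,2.8,0,0,0,0],
)

```text
clock: 11.8
eef_pos: [425.0, 327.4, 30.4]
tool_rot: [3.14, 0.786, 1.456]
force: [-2.7, 5.0, 16.3]
width: 51.8
gripper_force: 64.2
```

Request:
play_rows(
  deltas=[1.4,0,1.4,0,0,0,0,1.4,0,1.4,0,0,0,0.78,1.4,0,1.4,0,0,0,0.78,1.4,0,1.4,0,0,0,0.78,1.4,0,-15,0,0,0,0.78,1.4,0,-60,0,0,0,0.78,1.4,0,-120,0,0,0,0.78,1.4,0,-140,0,0,0,1,1.4,0,-140,0,0,0,1],
)

```text
clock: 12.92
eef_pos: [436.5, 427.2, 124.7]
tool_rot: [3.141, 0.782, 1.457]
force: [0.0, 0.3, -0.7]
width: 85.2
gripper_force: 0.0
```

Run:
```python
from h import *
p,r=load();save(p+r.apply([2.8,0,2.8])+r.apply([1.4,0,-140]),r);st()
# cup B: closing axis -49 or 41 deg
for n in (-49,):
    r=frame(n,45);G=np.array([520.4,-91,36])-4*np.array([-np.sin(np.radians(n)),np.cos(np.radians(n)),0]);z=r.as_matrix()[:,2]
    print(G,z.round(2));plan([(tcp(G,r)-z*120+[0,0,60],r)])
    plan([(tcp(G,r)-z*60,r)])
```

```text
t 12.925 q [-1.17  1.14  0.43  1.07  0.03  1.64 -0.97] p [436.5 427.2 124.7] err [-0.7  3.2  0.1] deg 0.3 w 85.2 gf 0.0 F [ 0.   0.3 -0.7]
[517.38116168 -93.62423612  36.        ] [ 0.53  0.46 -0.71]
-424.5 92.1 363.9 0.0 1.493 0.817  mm 567 deg 98
-42.5 -0.0 102.4 0.0 -0.001 -0.0  mm 111 deg 0
```

Request:
play_rows(
  deltas=[-424.5,92.1,363.9,0,1.493,0.817,1,-424.5,92.1,363.9,0,1.493,0.817,1,-424.5,92.1,363.9,0,1.493,0.817,1,-424.5,92.1,363.9,0,1.493,0.817,1,-424.5,92.1,363.9,0,1.493,0.817,1,-424.5,92.1,363.9,0,1.493,0.817,1,-424.5,92.1,363.9,0,1.493,0.817,1,-424.5,92.1,363.9,0,1.493,0.817,1,-424.5,92.1,363.9,0,1.493,0.817,1,-424.5,92.1,363.9,0,1.493,0.817,1],
)

```text
clock: 14.18
eef_pos: [453.2, 37.3, 149.3]
tool_rot: [3.111, -0.35, 0.949]
force: [1.0, -0.0, -1.1]
width: 85.3
gripper_force: 0.0
```

Run:
```python
from h import *
s=read_state();st();p,r=load();r=frame(-49,45);z=r.as_matrix()[:,2];g=tcp([517.4,-93.6,36],r)
save(s['eef_pos'],R.from_euler('xyz',s['tool_rot']));plan([(g-z*120+[0,0,60],r),(g-z*60,r)])
```

```text
t 14.175 q [ 0.18  0.46 -0.16  2.33 -1.    0.24  0.39] p [453.2  37.3 149.3] err [-42.4 149.9  84.3] deg 27.9 w 85.3 gf 0.0 F [ 1.  -0.  -1.1]
-123.8 113.9 -60.9 -0.096 0.431 0.205  mm 179 deg 28
-120.1 120.3 49.7 -0.096 0.431 0.205  mm 177 deg 28
```

Run:
```python
from h import *
s=read_state();n=41;r=frame(n,45);z=r.as_matrix()[:,2];G=np.array([520.4,-91,36])-4*np.array([-np.sin(np.radians(n)),np.cos(np.radians(n)),0]);print(G)
g=tcp(G,r);save(s['eef_pos'],R.from_euler('xyz',s['tool_rot']));plan([(g-z*120+[0,0,60],r)])
```

```text
[523.02423612 -94.01883832  36.        ]
-71.3 204.1 -39.0 0.751 0.387 -1.132  mm 220 deg 81
```

Request:
play_rows(
  deltas=[-71.3,204.1,-39,0.751,0.387,-1.132,1,-71.3,204.1,-39,0.751,0.387,-1.132,1,-71.3,204.1,-39,0.751,0.387,-1.132,1,-71.3,204.1,-39,0.751,0.387,-1.132,1,-71.3,204.1,-39,0.751,0.387,-1.132,1,-71.3,204.1,-39,0.751,0.387,-1.132,1,-71.3,204.1,-39,0.751,0.387,-1.132,1,-71.3,204.1,-39,0.751,0.387,-1.132,1,-71.3,204.1,-39,0.751,0.387,-1.132,1,-71.3,204.1,-39,0.751,0.387,-1.132,1],
)

```text
clock: 15.42
eef_pos: [571.3, -146.5, 168.2]
tool_rot: [-3.141, -0.784, 2.285]
force: [-0.2, -0.4, 0.9]
width: 85.4
gripper_force: 0.0
```

Run:
```python
from h import *
st();s=read_state();r=frame(41,45);z=r.as_matrix()[:,2];g=tcp([523,-94,36],r)
save(s['eef_pos'],R.from_euler('xyz',s['tool_rot']));plan([(g-z*60,r)])
```

```text
t 15.425 q [ 0.46  1.04 -0.17  1.09 -0.22  1.71  1.09] p [ 571.3 -146.5  168.2] err [1.4 1.4 0.8] deg 0.1 w 85.4 gf 0.0 F [-0.2 -0.4  0.9]
-42.9 -1.9 103.0 -0.0 0.001 -0.001  mm 112 deg 0
```

Request:
play_rows(
  deltas=[-42.9,-1.9,103,0,0.001,-0.001,1,-42.9,-1.9,103,0,0.001,-0.001,1,-42.9,-1.9,103,0,0.001,-0.001,1,-42.9,-1.9,103,0,0.001,-0.001,1],
)

```text
clock: 15.92
eef_pos: [544.5, -116.6, 67.3]
tool_rot: [3.137, -0.782, 2.29]
force: [-0.0, 0.4, 0.1]
width: 85.1
gripper_force: 0.0
```

Run:
```python
from h import *
st();r=frame(41,45);plan([(tcp([523,-94,36],r),r)])
cv2.imwrite('pics/w3.png',get_image('wrist')[...,::-1])
```

```text
t 15.925 q [ 0.45  1.11 -0.18  1.26 -0.21  1.48  1.13] p [ 544.5 -116.6   67.3] err [ 2.5 -0.8  2.3] deg 0.3 w 85.1 gf 0.0 F [-0.   0.4  0.1]
-0.0 -0.0 60.0 -0.0 0.0 0.0  mm 60 deg 0
```

View pics/w3.png

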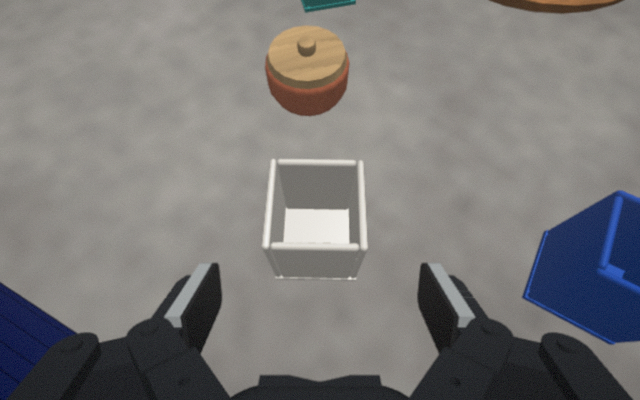

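Request:
play_rows(
  deltas=[0,-1.5,30,0,0,0,1,0,-1.5,60,0,0,0,1,0,-1.5,60,0,0,0,1,0,-1.5,60,0,0,0,0,0,-1.5,60,0,0,0,0,0,-1.5,60,0,0,0,0,0,-1.5,60,0,0,0,0,0,-1.5,60,0,0,0,0],
)

```text
clock: 16.98
eef_pos: [515.9, -85.8, 24.2]
tool_rot: [3.137, -0.781, 2.291]
force: [2.3, -3.2, 5.8]
width: 51.1
gripper_force: 62.8
```

Run:
```python
from h import *
st();p,r=load();save(p+r.apply([0,-1.5,0]),r);st()
r2=frame(10,-45)
plan([(p+[0,0,100],r),(tcp([522,-94,136],r2),r2)])
```

```text
t 16.975 q [ 0.44  1.12 -0.19  1.39 -0.22  1.33  1.15] p [515.9 -85.8  24.2] err [ 1.8 -2.   1.6] deg 0.3 w 51.1 gf 62.796592712402344 F [ 2.3 -3.2  5.8]
t 16.975 q [ 0.44  1.12 -0.19  1.39 -0.22  1.33  1.15] p [515.9 -85.8  24.2] err [ 2.9 -1.   1.6] deg 0.3 w 51.1 gf 62.796592712402344 F [ 2.3 -3.2  5.8]
70.7 1.5 -70.7 0.0 0.0 0.0  mm 100 deg 0
53.5 -6.2 -87.9 0.0 -1.529 0.6  mm 103 deg 94
```

Request:
play_rows(
  deltas=[70.7,1.5,-70.7,0,0,0,0,53.5,-6.2,-87.9,0,-1.529,0.6,0,53.5,-6.2,-87.9,0,-1.529,0.6,0,53.5,-6.2,-87.9,0,-1.529,0.6,0,53.5,-6.2,-87.9,0,-1.529,0.6,0,53.5,-6.2,-87.9,0,-1.529,0.6,0,53.5,-6.2,-87.9,0,-1.529,0.6,0,53.5,-6.2,-87.9,0,-1.529,0.6,0,53.5,-6.2,-87.9,0,-1.529,0.6,0,53.5,-6.2,-87.9,0,-1.529,0.6,0],
)

```text
clock: 18.23
eef_pos: [526.2, -104.6, 123.3]
tool_rot: [3.133, 0.789, 1.744]
force: [-0.3, -0.3, -3.1]
width: 50.8
gripper_force: 62.8
```

Run:
```python
from h import *
st();s=read_state();r2=frame(10,-45)
save(s['eef_pos'],R.from_euler('xyz',s['tool_rot']))
plan([(tcp([522,-94,45],r2),r2),(tcp([522,-94,29],r2),r2)])
```

```text
t 18.225 q [-0.87  1.    0.89  2.09  0.22  0.35 -0.29] p [ 526.2 -104.6  123.3] err [1.9 2.6 0.8] deg 0.5 w 50.8 gf 62.755722999572754 F [-0.3 -0.3 -3.1]
63.5 -2.9 66.2 0.008 0.004 -0.001  mm 92 deg 1
74.8 -3.0 77.5 0.008 0.004 -0.001  mm 108 deg 1
```

Request:
play_rows(
  deltas=[32,-1.5,33,0,0,0,0,63.5,-2.9,66.2,0.008,0.004,-0.001,0,63.5,-2.9,66.2,0.008,0.004,-0.001,0,74.8,-3,77.5,0.008,0.004,-0.001,0,74.8,-3,77.5,0.008,0.004,-0.001,0,74.8,-3,77.5,0.008,0.004,-0.001,0],
)

```text
clock: 18.98
eef_pos: [524.2, -109.7, 17.5]
tool_rot: [-3.141, 0.782, 1.743]
force: [0.2, -0.3, 4.3]
width: 51.5
gripper_force: 64.1
```

Run:
```python
from h import *
st()
cv2.imwrite('pics/s3.png',cv2.resize(get_image('scene')[120:270,180:380,::-1],None,fx=4,fy=4,interpolation=cv2.INTER_CUBIC))
```

```text
t 18.975 q [-0.78  1.16  0.72  2.08  0.5   0.23 -0.7 ] p [ 524.2 -109.7   17.5] err [-0.1 -2.5  1.9] deg 0.3 w 51.5 gf 64.0998923778534 F [ 0.2 -0.3  4.3]
```

View pics/s3.png

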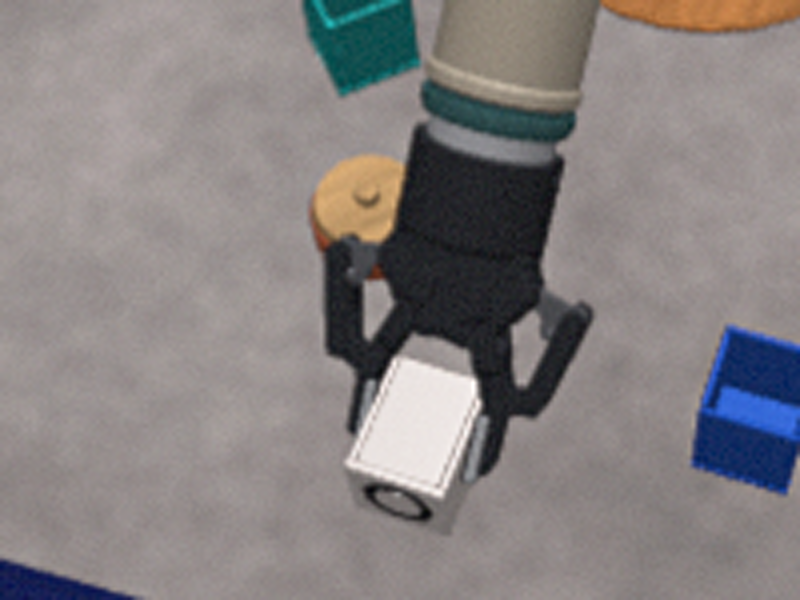

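The base at (398,500) in the crop shows a ring, so cup B goes to the mat. I'll release and regrasp from the base side.

Run:
```python
from h import *
p,r2=load();z2=r2.as_matrix()[:,2];r=frame(10,45);z=r.as_matrix()[:,2]
save(p-z2*110,r2);g=tcp([522.5,-99,29],r)
plan([(g-z*110,r)]);plan([(g,r)])
```

```text
-94.5 -0.4 94.5 -0.0 1.57 -0.0  mm 134 deg 90
0.0 0.0 110.0 -0.0 0.0 -0.0  mm 110 deg 0
```

Request:
play_rows(
  deltas=[0,0,0,0,0,0,1,0,0,0,0,0,0,1,0,0,0,0,0,0,1,0,0,-50,0,0,0,1,0,0,-110,0,0,0,1,0,0,-110,0,0,0,1,0,0,-110,0,0,0,1],
)

```text
clock: 19.9
eef_pos: [509.9, -33.1, 93.4]
tool_rot: [-3.136, 0.781, 1.746]
force: [-0.6, 0.4, 0.1]
width: 85.4
gripper_force: 0.0
```

Request:
play_rows(
  deltas=[-94.5,-0.4,94.5,0,1.57,0,1,-94.5,-0.4,94.5,0,1.57,0,1,-94.5,-0.4,94.5,0,1.57,0,1,-94.5,-0.4,94.5,0,1.57,0,1,-94.5,-0.4,94.5,0,1.57,0,1,-94.5,-0.4,94.5,0,1.57,0,1,-94.5,-0.4,94.5,0,1.57,0,1,-94.5,-0.4,94.5,0,1.57,0,1,-94.5,-0.4,94.5,0,1.57,0,1,-94.5,-0.4,94.5,0,1.57,0,1],
)

```text
clock: 21.15
eef_pos: [530.6, -167.8, 90.2]
tool_rot: [-3.132, -0.795, 1.73]
force: [1.0, 0.0, -0.6]
width: 85.3
gripper_force: 0.0
```

Run:
```python
from h import *
p,r=load();save(p-r.apply([0,0,110]),r);st();s=read_state()
save(s['eef_pos'],R.from_euler('xyz',s['tool_rot']));plan([(p-r.apply([0,0,70]),r),(p,r)])
```

```text
t 21.15 q [ 0.88  1.07 -0.56  1.46 -0.14  1.2   0.7 ] p [ 530.6 -167.8   90.2] err [-3.  -5.4 -3.1] deg 0.8 w 85.3 gf 0.0 F [ 1.   0.  -0.6]
5.3 3.8 41.3 0.002 -0.01 -0.011  mm 42 deg 1
4.6 3.7 111.3 0.002 -0.01 -0.011  mm 111 deg 1
```

Request:
play_rows(
  deltas=[0,0,50,0,0,0,1,0,0,110,0,0,0,1,0,0,110,0,0,0,1,0,0,110,0,0,0,1,0,0,110,0,0,0,0,0,0,110,0,0,0,0,0,0,110,0,0,0,0,0,0,110,0,0,0,0,0,0,110,0,0,0,0],
)

```text
clock: 22.28
eef_pos: [519.7, -88.5, 15.8]
tool_rot: [-3.138, -0.788, 1.739]
force: [0.3, -4.5, 5.6]
width: 51.5
gripper_force: 58.4
```

Run:
```python
from h import *
r=frame(10,45);g=tcp([522.5,-99,29],r);save(g,r);st()
r3=frame(-40,-45)
plan([(g+[0,0,100],r),(tcp([480,-160,140],r3),r3)])
```

```text
t 22.275 q [ 0.81  1.14 -0.57  1.62 -0.15  0.95  0.71] p [519.7 -88.5  15.8] err [-0.5 -2.7  0.3] deg 0.3 w 51.5 gf 58.35977375507355 F [ 0.3 -4.5  5.6]
70.7 -0.0 -70.7 0.0 0.0 0.0  mm 100 deg 0
25.6 -62.7 -131.4 0.0 -1.461 0.964  mm 148 deg 100
```

Request:
play_rows(
  deltas=[70.7,0,-70.7,0,0,0,0,25.6,-62.7,-131.4,0,-1.461,0.964,0,25.6,-62.7,-131.4,0,-1.461,0.964,0,25.6,-62.7,-131.4,0,-1.461,0.964,0,25.6,-62.7,-131.4,0,-1.461,0.964,0,25.6,-62.7,-131.4,0,-1.461,0.964,0,25.6,-62.7,-131.4,0,-1.461,0.964,0,25.6,-62.7,-131.4,0,-1.461,0.964,0,25.6,-62.7,-131.4,0,-1.461,0.964,0,25.6,-62.7,-131.4,0,-1.461,0.964,0],
)

```text
clock: 23.52
eef_pos: [470.4, -170.9, 126.4]
tool_rot: [-3.106, 0.737, 0.919]
force: [0.2, -1.2, -2.5]
width: 51.4
gripper_force: 58.1
```

Run:
```python
from h import *
st();s=read_state();r3=frame(-40,-45)
save(s['eef_pos'],R.from_euler('xyz',s['tool_rot']))
plan([(tcp([420,-323,140],r3),r3)])
plan([(tcp([420,-323,60],r3),r3),(tcp([420,-323,43],r3),r3)])
```

```text
t 23.525 q [-0.25  0.87  0.33  1.74  0.35  1.08 -0.89] p [ 470.4 -170.9  126.4] err [-1.  -0.6 -0.2] deg 3.4 w 51.4 gf 58.059731125831604 F [ 0.2 -1.2 -2.5]
-122.2 55.5 108.8 -0.004 -0.048 0.034  mm 173 deg 3
56.6 0.0 56.5 -0.0 0.0 0.0  mm 80 deg 0
68.6 0.0 68.6 -0.0 0.0 0.0  mm 97 deg 0
```

Request:
play_rows(
  deltas=[-61,28,54,-0.004,-0.048,0.034,0,-122.2,55.5,108.8,-0.004,-0.048,0.034,0,-122.2,55.5,108.8,-0.004,-0.048,0.034,0,-122.2,55.5,108.8,-0.004,-0.048,0.034,0,-122.2,55.5,108.8,-0.004,-0.048,0.034,0,-122.2,55.5,108.8,-0.004,-0.048,0.034,0],
)

```text
clock: 24.28
eef_pos: [412.4, -333.2, 124.9]
tool_rot: [-3.137, 0.78, 0.879]
force: [0.8, 0.9, -1.6]
width: 51.3
gripper_force: 58.0
```

Request:
play_rows(
  deltas=[28,0,28,0,0,0,0,56.6,0,56.5,0,0,0,0,56.6,0,56.5,0,0,0,0,66,0,66,0,0,0,0,66,0,66,0,0,0,0],
)

```text
clock: 24.9
eef_pos: [411.8, -334.2, 32.6]
tool_rot: [-3.139, 0.781, 0.875]
force: [-0.2, -0.4, -1.3]
width: 51.2
gripper_force: 58.1
```

Run:
```python
from h import *
p,r=load();save(p-r.apply([2.6,0,2.6]),r);st()
cv2.imwrite('pics/s4.png',cv2.resize(get_image('scene')[230:380,110:310,::-1],None,fx=4,fy=4,interpolation=cv2.INTER_CUBIC))
```

```text
t 24.9 q [-0.05  1.04  0.41  1.84  0.49  0.75 -0.9 ] p [ 411.8 -334.2   32.6] err [ 0.5 -0.9 -0.6] deg 0.3 w 51.2 gf 58.08983623981476 F [-0.2 -0.4 -1.3]
```

View pics/s4.png

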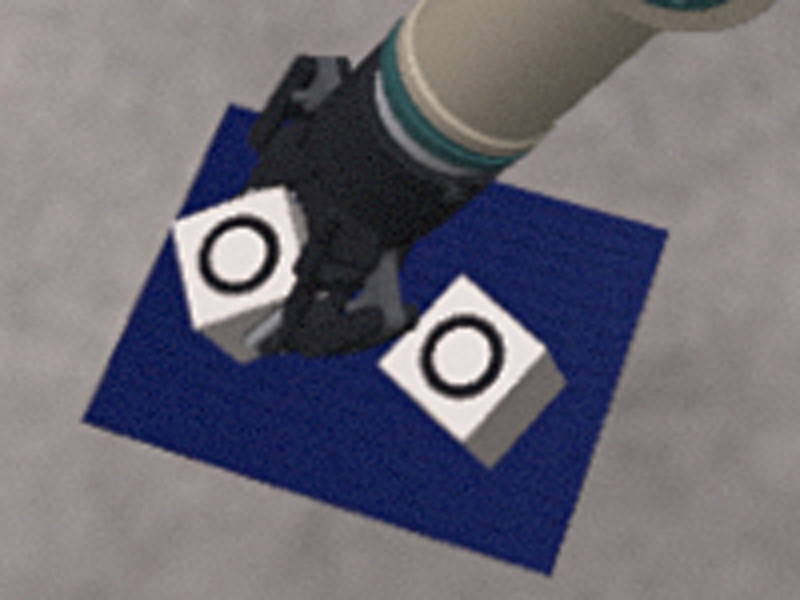

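The ring-stamped cup is mouth down over the free end of the mat, ring at (240,255), clear of mat_cup at (462,357). I'll lower to contact.

Request:
play_rows(
  deltas=[1.4,0,1.4,0,0,0,0,2.8,0,2.8,0,0,0,0,2.8,0,2.8,0,0,0,0],
)

```text
clock: 25.32
eef_pos: [411.4, -334.4, 28.4]
tool_rot: [-3.138, 0.781, 0.875]
force: [0.1, -1.4, -0.9]
width: 51.5
gripper_force: 58.1
```

Request:
play_rows(
  deltas=[1.4,0,1.4,0,0,0,0,2.8,0,2.8,0,0,0,0,2.8,0,2.8,0,0,0,0],
)

```text
clock: 25.7
eef_pos: [411.5, -334.6, 27.5]
tool_rot: [-3.138, 0.785, 0.875]
force: [3.9, 8.6, 19.4]
width: 51.6
gripper_force: 60.1
```

Contact is made. I'll ease back 2 mm, release and retreat.

Request:
play_rows(
  deltas=[-1.4,0,-1.4,0,0,0,0,-1.4,0,-1.4,0,0,0,0.78,-1.4,0,-1.4,0,0,0,0.78,-1.4,0,-1.4,0,0,0,0.78,-1.4,0,-16,0,0,0,0.78,-1.4,0,-60,0,0,0,0.78,-1.4,0,-120,0,0,0,0.78,-60,0,-200,0,0,0,0.78,-60,0,-200,0,0,0,0.78,-60,0,-200,0,0,0,0.78],
)

```text
clock: 26.95
eef_pos: [477.1, -259.0, 211.7]
tool_rot: [3.138, 0.777, 0.871]
force: [-0.3, -0.2, -1.6]
width: 66.4
gripper_force: 0.0
```

Run:
```python
from h import *
st();im=get_image('scene');cv2.imwrite('pics/s5.png',im[...,::-1]);im=get_image('top');cv2.imwrite('pics/t5.png',im[...,::-1])
```

```text
t 26.95 q [-0.16  0.79  0.39  1.66  0.42  1.19 -0.77] p [ 477.1 -259.   211.7] err [ 65.8  74.3 178.5] deg 0.5 w 66.4 gf 0.0 F [-0.3 -0.2 -1.6]
```

View pics/s5.png

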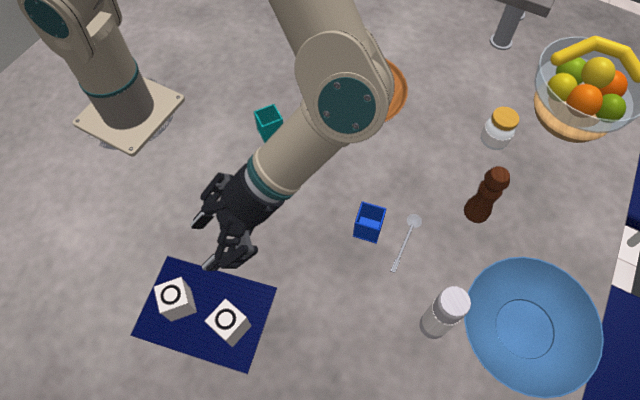

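Run:
```python
from h import *
for f in('top0','t5'):
    im=cv2.imread(f'pics/{f}.png').astype(int);m=((im.min(2)>190)).astype('uint8')
    n,_,s,c=cv2.connectedComponentsWithStats(m)
    for i in range(1,n):
        if 150<s[i,4]<900 and 130<c[i][0]<500 and 150<c[i][1]<300: print(f,c[i].round(1),s[i,4],px2w('top',[c[i]],72).round(0)[0])
```

```text
top0 [180.2 200. ] 404 [528. 320.  72.]
top0 [456.2 204.3] 177 [ 530. -311.   72.]
top0 [271.  205.5] 311 [520. 112.  72.]
top0 [358.2 207.5] 292 [519. -86.  72.]
t5 [180.2 200.2] 417 [528. 319.  72.]
t5 [171.7 244.8] 420 [426. 336.  72.]
t5 [460.6 253.2] 197 [ 419. -322.   72.]
```

```bash
python3 -c "
from cell import *
print(finish_job())"
```

```text
the job is handed in; nothing more can be done
None
```

The job is handed in at about 27 s: the bar cup stands mouth down on the tray and the ring cup mouth down on the mat, both released, no neighbour seen to move; I viewed 11 pictures, one over the limit of 10.

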